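Shut the white-lidded ink jars away under the sliding panels of the jar rack

ROBOT

A 6-joint arm with a two-finger parallel gripper is mounted at the origin on the work surface; the furniture and walls round the work are solid. World frame = base frame: x ahead of the robot, y to its left, z up, the work surface at z = 0. Lengths are in m, angles in rad, forces in N, time in s.
With the tool pointing down it reaches from about 0.425 to 0.95 m from the base axis. Payload 3.5 kg.
Tool frame: the origin (TCP) lies between the finger pads; the fingertips stand 14 mm ahead of it and the grasp point (between the pads) lies 5 mm behind it; z points along the fingers, y is the line along which they close (so a half turn about z gives the same grasp; the last joint's range is limited). The gripper opens to 85 mm and grips with 20 to 120 N. Pads are 22 mm wide; open, the fingers measure 114 mm over their backs; the gripper's body (76 mm by 85 mm) begins 54 mm behind the grasp point. The pads swing forward as they close: fully open they stand 13 mm farther back than shut.
Start: joints at [0.968, 0.286, 1.577, -0, 1.279, -0.15], TCP at [0.295, 0.607, 0.245] pointing down, gripper open.
Joint ranges: [-2.77, 2.77], [-0.9, 2.22], [0.21, 2.48], [-1.53, 4.67], [0.24, 2.81], [-2.84, 2.84]. Speed limits (rad/s): [2.79, 2.79, 3.14, 3.14, 3.14, 3.14].

INTERFACE

Orientations are given as a unit quaternion [x, y, z, w].
In Python, from plant import * gives the robot as it stands.
- The arm moves only by the tool step_arm, never from a script. Its argument "commands" is a list of rows, each an object of numbers: "gripper": the gripper's target within -1 to 1 (shut at 1, half-way at 0, fully open at -1); "x", "y", "z": the shift along the tool's x, y, z in mm; "spin": the turn about the tool's z in degrees. A call has exactly 10 rows; each row shifts and turns the commanded pose from where the row before left it, along the tool's axes as they then stand; what a row does not reach is not made up. A row lasts 1/10 s, in which the tool goes at most 50 mm and 8.59 degrees, less where a joint would pass 70% of its speed; a pose out of reach is approached as far as the arm can. A call with a gripper value outside its range is refused whole. The fingers move at their own pace and stop on an object; "force" is the grip in N (left out, the last holds). Time passes only in rows, so rows that do not move let the fingers close, or fill a call up. It gives the time, the measured TCP pose, the force, the opening and the grip force at its end, in the units of the state.
- get_state(): the state, without advancing time (a new reading comes with each control period).
- read_camera(name): name is "side" or "top"; returns a dict with "color" (420x560x3 uint8, red, green, blue), "z_map" (420x560 float32, m along the optical axis (not along the pixel's ray), 0 where there is no reading), "fx", "fy", "cx", "cy" (pixels), "eye" and "attitude" of the camera in the world. Camera axes: x right, y up, looking along -z (the intrinsics and any distortion apply to the point x, -y, -z); pixel columns grow to the right and rows downward; lengths in m; the calibration is good to about 2 mm. A picture is of the moment at which its call begins.
- sign_off(): hands the job in; it is judged then, once.
The state is a dict: "time": time; "qpos": joint angles; "dq": joint speeds; "joint_efforts": joint torques, N m; "eef_pos": TCP position; "tcp_rot": TCP orientation; "contact_force": force on the tool from outside, world axes, zero at the start; "wrist_torque": the same for the moment, N m; "opening": opening from 0.0 (shut) to 1.0 (fully open); "finger_force": force on a finger pad.
Only numpy, scipy, OpenCV 4.12 (cv2) and the standard library are available. Lean on these libraries where they do the work, as an engineer would, in place of code of your own. Each camera call takes 0.05 s, during which the arm holds its last target. There are 200 camera calls.

TASK

The two white-lidded ink jars are finished with for today. With the fingertips, push each blue sliding panel of the jar rack along its lane until it is fully home against the end over the white-lidded jar, so that the black-lidded jar beside it stands fully open. Only push the panels: leave all the jars standing in their bays, lift nothing, and leave the upturned cup and the white squeeze bottle where they are.

Things in the scene. Friction and masses are not known exactly. Their poses are not given: they have to be found in the camera images.
- jar_rack: light wooden jar rack fixed to the table, 146 (x) by 196 (y) by 80 mm high. Origin: centre of its underside on the table; x away from the robot and y to the left at yaw 0, z up. Three rails 6 mm thick, 80 mm high, run along y at rack x = -70, 0, +70 mm and make two lanes. In each lane one blue panel slides along y between the rails, over one bay or the other, clear of the jars' lids.
- near_lane (a point): middle of the near lane (rack x = -35 mm, y = 0) at rail-top height, 80 mm up; axes as the rack's. The lane is 64 mm wide; a 6 mm divider below this point cuts it into two open bays, a jar in each about 45 mm either side along y. Divider and end walls are 62 mm high; brass stops 6 mm wide, 80 mm high on the end walls (rack y = 88 to 98 mm either side) leave 52 mm clear.
- far_lane (a point): middle of the far lane (rack x = +35 mm, y = 0) at rail-top height, 80 mm up; axes as the rack's. The lane is 64 mm wide; a 6 mm divider below this point cuts it into two open bays, a jar in each about 45 mm either side along y. Divider and end walls are 62 mm high; brass stops 6 mm wide, 80 mm high on the end walls (rack y = 88 to 98 mm either side) leave 52 mm clear.
- near_panel_top (a point): middle of the top face of the near sliding panel, a blue board 62 mm wide across its lane, 88 mm long along the rack's y and 15 mm thick (its top lies 79 mm and its underside 64 mm above the table). Its two upright ends, 44 mm either side of this point along the rack's y, are free to be pushed; there is no handle. Axes as the rack's.
- far_panel_top (a point): middle of the top face of the far sliding panel, a blue board 62 mm wide across its lane, 88 mm long along the rack's y and 15 mm thick (its top lies 79 mm and its underside 64 mm above the table). Its two upright ends, 44 mm either side of this point along the rack's y, are free to be pushed; there is no handle. Axes as the rack's. The tall cupboard behind rises at world x = 0.587.
- near_panel (a joint): travel of the near panel in m: 0 = fully home at the rack's +y end, 0.088 = fully home at its -y end; grows as the panel moves toward the rack's -y. It stays where it is left; sliding friction about 1.5 N plus drag of 6 N per m/s, hard stop at both ends. It cannot lift or turn. The panel's centre lies at rack y = 0.044 - value.
- far_panel (a joint): travel of the far panel in m: 0 = fully home at the rack's +y end, 0.088 = fully home at its -y end; grows as the panel moves toward the rack's -y. It stays where it is left; sliding friction about 1.5 N plus drag of 6 N per m/s, hard stop at both ends. It cannot lift or turn. The panel's centre lies at rack y = 0.044 - value.
- purple_jar: screw-top ink jar with a white lid and a dark purple band, 55 mm across and 55 mm high, standing in one of the two bays of the near lane (which of the two varies; its lane-mate is the teal jar). Origin: centre of its underside, 6 mm above the table; z up.
- teal_jar: screw-top ink jar with a black lid and a teal band, 55 mm across and 55 mm high, standing in one of the two bays of the near lane (which of the two varies; its lane-mate is the purple jar). Origin: centre of its underside, 6 mm above the table; z up.
- red_jar: screw-top ink jar with a white lid and a red band, 55 mm across and 55 mm high, standing in one of the two bays of the far lane (which of the two varies; its lane-mate is the yellow jar). Origin: centre of its underside, 6 mm above the table; z up.
- yellow_jar: screw-top ink jar with a black lid and a yellow band, 55 mm across and 55 mm high, standing in one of the two bays of the far lane (which of the two varies; its lane-mate is the red jar). Origin: centre of its underside, 6 mm above the table; z up.
- upturned_cup: clean ripple paper cup standing upside down on the table, 94 mm across, 110 mm high, to the left of the rack; bystander. Origin: centre of its underside.
- squeeze_bottle: white squeeze bottle of paint with a black cap, 67 mm across, 142 mm high, to the right of the rack; bystander. Origin: centre of its underside.
There are look-alikes about, which are no part of the job. Of the things that look like the yellow_jar, the larger one is meant. What is shaped like the red_jar but brown is not meant.

How it is judged:
At the end, for the whole second after the job is handed in: Both panels are within 4 mm of the stop at the end where the white-lidded jar of that lane stands, and at rest; the four jars stand upright (within 0.15 rad) in their own bays and the upturned cup and the squeeze bottle are where they were (all within 30 mm) (((y of purple_jar in the frame of jar_rack above 0.02 m and value of joint near_panel below 0.004 m) or (y of purple_jar in the frame of jar_rack below -0.02 m and value of joint near_panel above 0.084 m)) and ((y of red_jar in the frame of jar_rack above 0.02 m and value of joint far_panel below 0.004 m) or (y of red_jar in the frame of jar_rack below -0.02 m and value of joint far_panel above 0.084 m)) and angle between each of purple_jar, teal_jar, red_jar, yellow_jar's own z axis and vertical below 0.15 rad and not (distance of purple_jar from where it was at the start of the episode above 0.03 m) and not (distance of teal_jar from where it was at the start of the episode above 0.03 m) and not (distance of red_jar from where it was at the start of the episode above 0.03 m) and not (distance of yellow_jar from where it was at the start of the episode above 0.03 m) and not (distance of upturned_cup from where it was at the start of the episode above 0.03 m) and not (distance of squeeze_bottle from where it was at the start of the episode above 0.03 m) and velocity of joint near_panel between -0.01 and 0.01 m/s and velocity of joint far_panel between -0.01 and 0.01 m/s); the robot touches nothing.
It fails at once if a jar is lifted in its bay or out of it (its underside more than 15 mm above the bay's floor) (height (world z) of any of purple_jar, teal_jar, red_jar, yellow_jar above 0.021 m).
It fails at once if the upturned cup or the squeeze bottle is moved more than 30 mm or lifted more than 15 mm (distance of any of upturned_cup, squeeze_bottle from where it was at the start of the episode above 0.03 m or height (world z) of any of upturned_cup, squeeze_bottle above 0.015 m).
It also fails if it takes over 42 s, if anything falls off the work surface, if the arm or the gripper's body presses on something with over 40 N, if the wrist force passes 120 N, or if a joint passes its speed limit or range.

## Working session

There is one attempt and no reset: what is moved stays moved. The work goes in short steps, Python scripts to look and compute and a tool call to move; the robot and the scene stay as the last step left them, time stands still between calls to the robot, and variables do not carry over. Pictures are saved under pics/ and viewed, at most 10 in all, crops included, and the job is handed in when it is done.

Besides the shell and the picture viewer there is one more tool, called after "Request:" as name([rows], argument=value, ...), one row to a line, values as JSON. step_arm: Moves the arm, as the interface text tells. Its arguments: {"type":"object","properties":{"commands":{"type":"array"},"force":{"type":"number"}},"required":["commands"]}

```bash
mkdir -p pics; cat > h.py <<'E'
from plant import *
import numpy as np, cv2
from scipy.spatial.transform import Rotation as R
def world(c):
    z=c["z_map"]; v,u=np.mgrid[:z.shape[0],:z.shape[1]]
    p=np.stack([(u-c["cx"])/c["fx"]*z,-(v-c["cy"])/c["fy"]*z,-z],-1)
    a=np.array(c["attitude"]); M=a if a.shape==(3,3) else R.from_quat(a).as_matrix()
    return p@M.T+np.array(c["eye"])
E
python3 - <<'E'
from h import *
for n in ("top","side"):
    c=read_camera(n); cv2.imwrite(f"pics/{n}0.png",c["color"][...,::-1]); np.save(n+"0.npy",world(c)); np.save(n+"c.npy",c["color"])
    print(n,c["eye"],c["attitude"],c.keys())
s=get_state();print(s["eef_pos"],s["tcp_rot"],s["time"],s["opening"],s["contact_force"])
E
```

```text
top [ 0.30126421 -0.01560466  1.08253314] [-0.05186304  0.03530223  0.71243405 -0.69892896] dict_keys(['color', 'z_map', 'fx', 'fy', 'cx', 'cy', 'eye', 'attitude'])
side [ 0.4488923  -0.79526977  0.76492837] [0.41952195 0.01385514 0.00959923 0.90758869] dict_keys(['color', 'z_map', 'fx', 'fy', 'cx', 'cy', 'eye', 'attitude'])
[0.29496801 0.60651561 0.24405225] [ 2.24475786e-01  9.74479077e-01 -9.95943579e-04 -3.96694925e-04] 0.1 0.9959954786332261 [ 0.66619596 -0.28701902 -0.16217415]
```

View pics/top0.png

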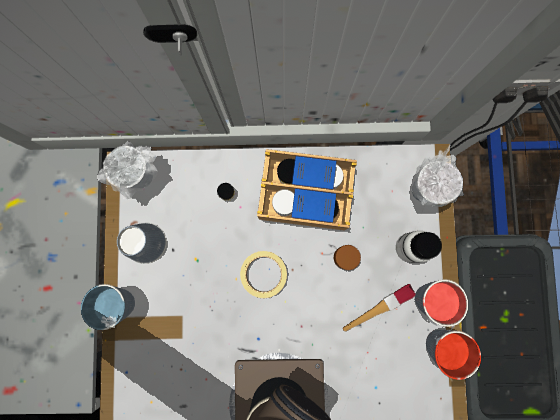

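View pics/side0.png

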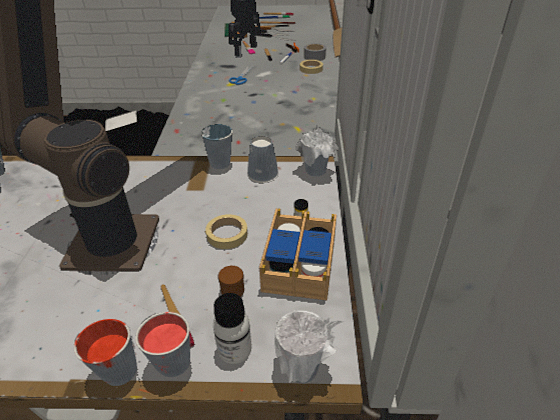

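The top view shows the rack around (308,190). In the far lane, a black lid is at (287,171) and a white lid at (337,177). In the near lane, a white lid is at (285,203) and a black lid at (335,210). The brown jar at (347,257) and the small black-lidded jar at (226,190) are look-alikes outside the rack, so I will ignore both. Next I'll confirm this in one crop and measure.

```bash
python3 - <<'E'
from h import *
for n,b in (("top",(140,240,250,365)),("side",(200,305,250,345))):
    W=np.load(n+"0.npy"); C=np.load(n+"c.npy").astype(int)
    r,g,bl=C[...,0],C[...,1],C[...,2]
    x,y,z=W[...,0],W[...,1],W[...,2]
    roi=(x>.35)&(x<.6)&(abs(y+.02)<.2)
    m=roi&(bl>r+60)&(z>.06)&(z<.1)
    k,lab,st,ce=cv2.connectedComponentsWithStats(m.astype(np.uint8))
    for i in range(1,k):
        if st[i,4]>80:
            p=W[lab==i]; re=cv2.minAreaRect((p[:,:2]*1000).astype(np.float32)); print(n,"blue",ce[i].round(),st[i,4],np.round(re[0],1),np.round(re[1],1),re[2],np.median(p[:,2]))
    # rack top: wooden/brass/blue pixels at rail height
    m=roi&(z>.068)&(z<.09)
    p=W[m]; re=cv2.minAreaRect((p[:,:2]*1000).astype(np.float32)); print(n,"rack",np.round(re[0],1),np.round(re[1],1),re[2])
    # lids
    for nm,mm in (("white",(r>170)&(bl>150)),("black",(r<50)&(bl<60))):
        m=roi&mm&(z>.05)&(z<.066)
        k,lab,st,ce=cv2.connectedComponentsWithStats(m.astype(np.uint8))
        for i in range(1,k):
            if st[i,4]>25: print(n,nm,ce[i].round(),st[i,4],W[lab==i].mean(0).round(3))
    # bystanders heights
t=np.load("topc.npy")[140:240,250:370,::-1]
s=np.load("sidec.npy")[205:305,250:350,::-1]
cv2.imwrite("pics/crop.png",np.hstack([cv2.resize(t,(480,400),interpolation=2),cv2.resize(s,(320,400),interpolation=2)]))
W=np.load("top0.npy")
for nm,(v,u) in dict(cup=(240,132),bottle=(246,427),small=(190,226),wad=(182,440)).items(): print(nm,W[v,u])
E
```

```text
top blue [314. 172.] 1079 [493.1 -84.5] [87.4 61.8] 81.66345977783203 0.07985890775264304
top blue [314. 205.] 1103 [422.9 -81.8] [87.1 61.5] 81.60530090332031 0.07999154041680234
top rack [482.2  12. ] [378.9 168.9] 74.1286849975586
top white [338. 176.] 124 [ 0.487 -0.138  0.062]
top white [283. 201.] 419 [ 0.434 -0.018  0.062]
top black [286. 170.] 331 [ 0.501 -0.026  0.062]
top black [336. 209.] 49 [ 0.415 -0.13   0.062]
side blue [283. 244.] 699 [424.3 -82.5] [91.1 61.4] 81.46160888671875 0.0782722715731261
side blue [315. 245.] 691 [494.9 -84.3] [89.8 61. ] 81.35921478271484 0.07821270145798387
side rack [485.1  10.4] [382.8 170. ] 73.73626708984375
side white [289. 227.] 116 [ 0.437 -0.009  0.06 ]
side white [313. 268.] 101 [ 0.489 -0.138  0.06 ]
side black [318. 229.] 58 [ 0.506 -0.015  0.06 ]
side black [280. 265.] 162 [ 0.419 -0.129  0.058]
cup [0.35524415 0.29557493 0.09908801]
bottle [ 0.3303446  -0.29488332  0.14330976]
small [0.46496333 0.10754068 0.03867749]
wad [ 0.46129824 -0.33932134  0.10765424]
```

View pics/crop.png

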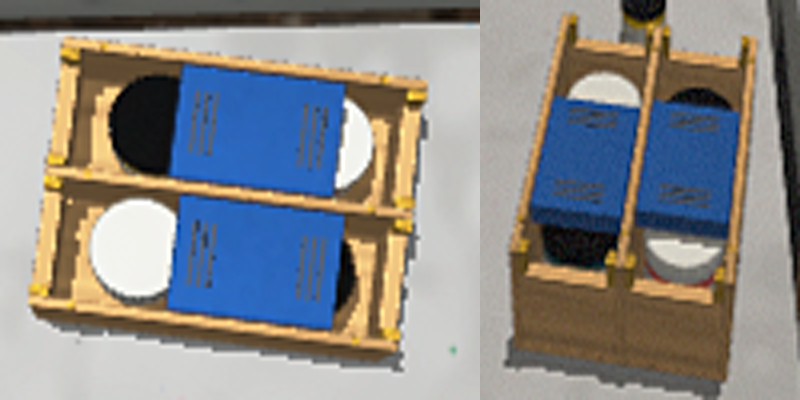

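The crop confirms it. In the near lane the white lid is on the left (+y) and black on the right. In the far lane black is on the left and white on the right. So the near panel goes to rack +y and the far panel to rack −y.

```bash
python3 - <<'E'
from h import *
a=np.radians(-8.4); ex=np.array([np.cos(a),np.sin(a)]); ey=np.array([-np.sin(a),np.cos(a)])
n=np.array([.4235,-.082]); f=np.array([.4935,-.0845]); mid=(n+f)/2
W=np.load("top0.npy"); P=W[...,:2]-mid; X=P@ex; Y=P@ey; z=W[...,2]
m=(abs(X)<.09)&(abs(Y)<.13)&(z>.073)&(z<.087)
print("ext X",np.percentile(X[m],[.5,99.5]),"Y",np.percentile(Y[m],[.5,99.5]), X[m].min(),X[m].max(),Y[m].min(),Y[m].max())
c=mid+ex*(X[m].min()+X[m].max())/2+ey*(Y[m].min()+Y[m].max())/2; print("rack c",c)
for p,l in((n,"near"),(f,"far")): print(l,(p-c)@ex,(p-c)@ey)
def w(x,y): return (c+ex*x+ey*y).round(4)
print("near start",w(-.033,-.085-.0),"near end",w(-.033,-.011)); print("far start",w(.035,.085),"far end",w(.035,.011))
E
```

```text
ext X [-0.07371786  0.0717571 ] Y [-0.08075106  0.110812  ] -0.0740432510923278 0.0727086064358591 -0.08275008232791718 0.1127466734717621
rack c [ 0.46003083 -0.06831512]
near -0.034139813111173305 -0.018874611155403134
far 0.035474457767641916 -0.011121979988441793
near start [ 0.415  -0.1476] near end [ 0.4258 -0.0744]
far start [0.5071 0.0107] far end [ 0.4963 -0.0625]
```

Request:
step_arm([
  {"gripper": 1,"x": -28,"y": -29,"z": 0,"spin": 0},
  {"gripper": 1,"x": -28,"y": -29,"z": 0,"spin": 0},
  {"gripper": 1,"x": -28,"y": -29,"z": 0,"spin": 0},
  {"gripper": 1,"x": -28,"y": -29,"z": 0,"spin": 0},
  {"gripper": 1,"x": -28,"y": -29,"z": 0,"spin": 0},
  {"gripper": 1,"x": -28,"y": -29,"z": 0,"spin": 0},
  {"gripper": 1,"x": -28,"y": -29,"z": 0,"spin": 0},
  {"gripper": 1,"x": -28,"y": -29,"z": 0,"spin": 0},
  {"gripper": 1,"x": -28,"y": -29,"z": 0,"spin": 0},
  {"gripper": 1,"x": -28,"y": -29,"z": 0,"spin": 0},
], force=40)

```text
time: 1.1
eef_pos: [0.4201, 0.2221, 0.2449]
tcp_rot: [0.224, 0.975, -0.0, -0.0]
contact_force: [0.5, 1.4, -0.2]
opening: 0.0
finger_force: 0.0
```

Request:
step_arm([
  {"gripper": 1,"x": 0,"y": 0,"z": 0,"spin": 8.05},
  {"gripper": 1,"x": 0,"y": 0,"z": 0,"spin": 8.05},
  {"gripper": 1,"x": 0,"y": 0,"z": 0,"spin": 8.05},
  {"gripper": 1,"x": 0,"y": 0,"z": 0,"spin": 8.05},
  {"gripper": 1,"x": 0,"y": 0,"z": 0,"spin": 8.05},
  {"gripper": 1,"x": 0,"y": 0,"z": 0,"spin": 8.05},
  {"gripper": 1,"x": 0,"y": 0,"z": 0,"spin": 8.05},
  {"gripper": 1,"x": 0,"y": 0,"z": 0,"spin": 8.05},
  {"gripper": 1,"x": 0,"y": 0,"z": 0,"spin": 8.05},
  {"gripper": 1,"x": 0,"y": 0,"z": 0,"spin": 0},
])

```text
time: 2.1
eef_pos: [0.4199, 0.2236, 0.2449]
tcp_rot: [0.757, 0.654, -0.0, -0.0]
contact_force: [-0.1, -0.3, 0.5]
opening: -0.0
finger_force: 0.0
```

```bash
cat >> h.py <<'E'
c0=np.array([.4600,-.0683]); a=np.radians(-8.4); RM=np.array([[np.cos(a),-np.sin(a)],[np.sin(a),np.cos(a)]])
def rack():
    s=get_state(); p=np.array(s["eef_pos"]); q=R.from_quat(s["tcp_rot"]).as_matrix()
    xy=(p[:2]-c0)@RM
    print("t",s["time"],"rack xy mm",(xy*1000).round(1),"z",(p[2]*1000).round(1),"toolx ang",np.degrees(np.arctan2(q[1,0],q[0,0])).round(2),"F rack",(np.array(s["contact_force"][:2])@RM).round(2),s["contact_force"][2].round(2),"open",round(s["opening"],3), "q",np.round(s["qpos"],2), "tilt",q[:2,2].round(4))
E
python3 -c "from h import *; rack()"
```

```text
t 2.1 rack xy mm [-82.4 282.9] z 244.9 toolx ang 81.62 F rack [-0.05 -0.28] 0.47 open -0.0 q [ 0.28 -0.17  2.05 -0.    1.26  0.42] tilt [-0.0008 -0.0002]
```

Request:
step_arm([
  {"gripper": 1,"x": -37,"y": 19.5,"z": 0,"spin": 0},
  {"gripper": 1,"x": -37,"y": 19.5,"z": 0,"spin": 0},
  {"gripper": 1,"x": -37,"y": 19.5,"z": 0,"spin": 0},
  {"gripper": 1,"x": -37,"y": 19.5,"z": 0,"spin": 0},
  {"gripper": 1,"x": -37,"y": 19.5,"z": 0,"spin": 0},
  {"gripper": 1,"x": -37,"y": 19.5,"z": 0,"spin": 0},
  {"gripper": 1,"x": 0,"y": 0,"z": 40,"spin": 0},
  {"gripper": 1,"x": 0,"y": 0,"z": 40,"spin": 0},
  {"gripper": 1,"x": 0,"y": 0,"z": 40,"spin": 0},
  {"gripper": 1,"x": 0,"y": 0,"z": 0,"spin": 0},
])

```text
time: 3.1
eef_pos: [0.4987, -0.0121, 0.119]
tcp_rot: [0.756, 0.654, -0.004, -0.006]
contact_force: [-0.8, 1.1, 0.0]
opening: 0.0
finger_force: 0.0
```

```bash
python3 - <<'E'
from h import *
rack()
c=read_camera("side"); cv2.imwrite("pics/side1.png",cv2.resize(c["color"][150:330,180:400,::-1],(733,600)))
E
```

```text
t 3.1 rack xy mm [30.1 61.2] z 119.0 toolx ang 81.73 F rack [-0.99  1.01] 0.01 open 0.0 q [-0.23  0.05  2.09 -0.    1.01 -0.08] tilt [-0.0135  0.0031]
```

View pics/side1.png

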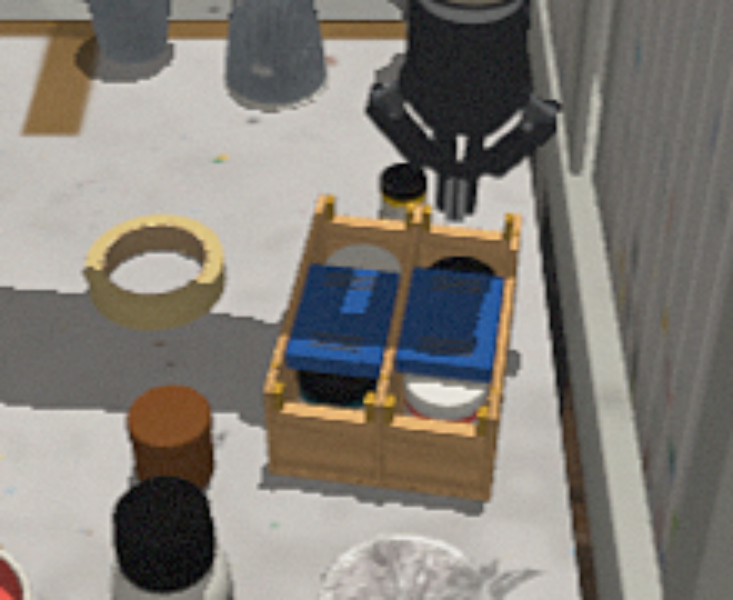

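The closed fingertips are above the +y end of the far lane, with the panel clear of them. I'm lowering now.

Request:
step_arm([
  {"gripper": 1,"x": 0,"y": -3,"z": 0,"spin": 0},
  {"gripper": 1,"x": 0,"y": 0,"z": 0,"spin": 0},
  {"gripper": 1,"x": 0,"y": 0,"z": 10,"spin": 0},
  {"gripper": 1,"x": 0,"y": 0,"z": 10,"spin": 0},
  {"gripper": 1,"x": 0,"y": 0,"z": 8,"spin": 0},
  {"gripper": 1,"x": 0,"y": 0,"z": 6,"spin": 0},
  {"gripper": 1,"x": 0,"y": 0,"z": 4,"spin": 0},
  {"gripper": 1,"x": 0,"y": 0,"z": 0,"spin": 0},
  {"gripper": 1,"x": 0,"y": 0,"z": 0,"spin": 0},
  {"gripper": 1,"x": 0,"y": 0,"z": 0,"spin": 0},
])

```text
time: 4.15
eef_pos: [0.5009, -0.0126, 0.0876]
tcp_rot: [0.757, 0.653, 0.0, 0.0]
contact_force: [0.1, -0.0, 0.5]
opening: 0.006
finger_force: 0.0
```

```bash
python3 -c "from h import *; rack()"
```

```text
t 4.15 rack xy mm [32.3 61.1] z 87.6 toolx ang 81.61 F rack [ 0.09 -0.01] 0.55 open 0.006 q [-0.23  0.1   2.11  0.    0.93 -0.08] tilt [ 0.0007 -0.0001]
```

Request:
step_arm([
  {"gripper": 1,"x": 0,"y": 0,"z": 3,"spin": 0},
  {"gripper": 1,"x": -6,"y": 0,"z": 0,"spin": 0},
  {"gripper": 1,"x": -6,"y": 0,"z": 0,"spin": 0},
  {"gripper": 1,"x": -6,"y": 0,"z": 0,"spin": 0},
  {"gripper": 1,"x": -6,"y": 0,"z": 0,"spin": 0},
  {"gripper": 1,"x": -6,"y": 0,"z": 0,"spin": 0},
  {"gripper": 1,"x": -6,"y": 0,"z": 0,"spin": 0},
  {"gripper": 1,"x": -4,"y": 0,"z": 0,"spin": 0},
  {"gripper": 1,"x": -2,"y": 0,"z": 0,"spin": 0},
  {"gripper": 1,"x": 0,"y": 0,"z": 0,"spin": 0},
])

```text
time: 5.15
eef_pos: [0.4944, -0.0546, 0.0844]
tcp_rot: [0.757, 0.653, -0.0, 0.0]
contact_force: [0.5, -0.2, -0.9]
opening: 0.001
finger_force: 0.0
```

```bash
python3 -c "from h import *; rack()"
```

```text
t 5.15 rack xy mm [32.  18.5] z 84.4 toolx ang 81.61 F rack [ 0.53 -0.09] -0.94 open 0.001 q [-0.31  0.1   2.12 -0.    0.92 -0.17] tilt [-0.0001 -0.0008]
```

Request:
step_arm([
  {"gripper": 1,"x": -1,"y": 0,"z": 0,"spin": 0},
  {"gripper": 1,"x": -1,"y": 0,"z": 0,"spin": 0},
  {"gripper": 1,"x": -1,"y": 0,"z": 0,"spin": 0},
  {"gripper": 1,"x": -1,"y": 0,"z": 0,"spin": 0},
  {"gripper": 1,"x": -1,"y": 0,"z": 0,"spin": 0},
  {"gripper": 1,"x": -1,"y": 0,"z": 0,"spin": 0},
  {"gripper": 1,"x": -1,"y": 0,"z": 0,"spin": 0},
  {"gripper": 1,"x": -1,"y": 0,"z": 0,"spin": 0},
  {"gripper": 1,"x": 0,"y": 0,"z": 0,"spin": 0},
  {"gripper": 1,"x": 0,"y": 0,"z": 0,"spin": 0},
])

```text
time: 6.15
eef_pos: [0.4934, -0.0612, 0.0844]
tcp_rot: [0.757, 0.653, 0.001, -0.001]
contact_force: [0.6, 4.9, 1.8]
opening: 0.001
finger_force: 2.5
```

```bash
python3 -c "from h import *; rack()"
```

```text
t 6.15 rack xy mm [32.  11.9] z 84.4 toolx ang 81.56 F rack [-0.18  4.98] 1.8 open 0.001 q [-0.33  0.1   2.12  0.    0.92 -0.18] tilt [0.0004 0.002 ]
```

Request:
step_arm([
  {"gripper": 1,"x": -1,"y": 0,"z": 0,"spin": 0},
  {"gripper": 1,"x": -1,"y": 0,"z": 0,"spin": 0},
  {"gripper": 1,"x": -1,"y": 0,"z": 0,"spin": 0},
  {"gripper": 1,"x": 0,"y": 0,"z": 0,"spin": 0},
  {"gripper": 1,"x": 0,"y": 0,"z": 0,"spin": 0},
  {"gripper": 1,"x": 0,"y": 0,"z": 0,"spin": 0},
  {"gripper": 1,"x": 0,"y": 0,"z": 0,"spin": 0},
  {"gripper": 1,"x": 0,"y": 0,"z": 0,"spin": 0},
  {"gripper": 1,"x": 0,"y": 0,"z": 0,"spin": 0},
  {"gripper": 1,"x": 0,"y": 0,"z": 0,"spin": 0},
])

```text
time: 7.15
eef_pos: [0.4933, -0.0615, 0.0844]
tcp_rot: [0.758, 0.652, 0.003, -0.003]
contact_force: [3.8, 14.0, 2.0]
opening: 0.003
finger_force: 7.3
```

```bash
python3 -c "from h import *; rack()"
```

```text
t 7.15 rack xy mm [31.9 11.6] z 84.4 toolx ang 81.45 F rack [ 1.75 14.42] 1.96 open 0.003 q [-0.33  0.1   2.12  0.01  0.92 -0.19] tilt [0.0014 0.008 ]
```

The contact force reached 14 N with no further motion, so the far panel is on its stop. I'll back off, lift and go to the −y end of the near lane.

Request:
step_arm([
  {"gripper": 1,"x": 7,"y": 0,"z": 0,"spin": 0},
  {"gripper": 1,"x": 0,"y": 0,"z": -20,"spin": 0},
  {"gripper": 1,"x": 0,"y": 0,"z": -20,"spin": 0},
  {"gripper": 1,"x": -25,"y": -16,"z": 0,"spin": 0},
  {"gripper": 1,"x": -25,"y": -16,"z": 0,"spin": 0},
  {"gripper": 1,"x": -25,"y": -16,"z": 0,"spin": 0},
  {"gripper": 1,"x": -25,"y": -16,"z": 0,"spin": 0},
  {"gripper": 1,"x": 0,"y": 0,"z": 0,"spin": 0},
  {"gripper": 1,"x": 0,"y": 0,"z": 0,"spin": 0},
  {"gripper": 1,"x": 0,"y": 0,"z": 0,"spin": 0},
])

```text
time: 8.15
eef_pos: [0.4163, -0.1476, 0.1244]
tcp_rot: [0.757, 0.654, -0.0, 0.0]
contact_force: [0.3, 0.2, -0.4]
opening: -0.001
finger_force: 0.0
```

```bash
python3 -c "from h import *; rack()"
```

```text
t 8.15 rack xy mm [-31.7 -84.8] z 124.4 toolx ang 81.63 F rack [0.3  0.22] -0.36 open -0.001 q [-0.57 -0.1   2.23 -0.    1.01 -0.42] tilt [ 0.0002 -0.0004]
```

Request:
step_arm([
  {"gripper": 1,"x": 0,"y": 0,"z": 12,"spin": 0},
  {"gripper": 1,"x": 0,"y": 0,"z": 12,"spin": 0},
  {"gripper": 1,"x": 0,"y": 0,"z": 8,"spin": 0},
  {"gripper": 1,"x": 0,"y": 0,"z": 5,"spin": 0},
  {"gripper": 1,"x": 0,"y": 0,"z": 3,"spin": 0},
  {"gripper": 1,"x": 0,"y": 0,"z": 0,"spin": 0},
  {"gripper": 1,"x": 0,"y": 0,"z": 0,"spin": 0},
  {"gripper": 1,"x": 3,"y": 0,"z": 0,"spin": 0},
  {"gripper": 1,"x": 3,"y": 0,"z": 0,"spin": 0},
  {"gripper": 1,"x": 3,"y": 0,"z": 0,"spin": 0},
])

```text
time: 9.15
eef_pos: [0.4174, -0.1385, 0.0846]
tcp_rot: [0.757, 0.653, 0.0, 0.0]
contact_force: [-0.1, -0.2, -0.2]
opening: 0.003
finger_force: 0.0
```

```bash
python3 -c "from h import *; rack()"
```

```text
t 9.15 rack xy mm [-31.9 -75.7] z 84.6 toolx ang 81.61 F rack [-0.04 -0.19] -0.2 open 0.003 q [-0.55 -0.03  2.26  0.    0.92 -0.41] tilt [ 0.0005 -0.0003]
```

Request:
step_arm([
  {"gripper": 1,"x": 6,"y": 0,"z": 0,"spin": 0},
  {"gripper": 1,"x": 6,"y": 0,"z": 0,"spin": 0},
  {"gripper": 1,"x": 6,"y": 0,"z": 0,"spin": 0},
  {"gripper": 1,"x": 6,"y": 0,"z": 0,"spin": 0},
  {"gripper": 1,"x": 6,"y": 0,"z": 0,"spin": 0},
  {"gripper": 1,"x": 6,"y": 0,"z": 0,"spin": 0},
  {"gripper": 1,"x": 6,"y": 0,"z": 0,"spin": 0},
  {"gripper": 1,"x": 6,"y": 0,"z": 0,"spin": 0},
  {"gripper": 1,"x": 5,"y": 0,"z": 0,"spin": 0},
  {"gripper": 1,"x": 3,"y": 0,"z": 0,"spin": 0},
])

```text
time: 10.15
eef_pos: [0.4256, -0.0829, 0.0843]
tcp_rot: [0.757, 0.654, 0.0, 0.0]
contact_force: [0.0, -1.4, 0.6]
opening: 0.001
finger_force: 0.8
```

Request:
step_arm([
  {"gripper": 1,"x": 1,"y": 0,"z": 0,"spin": 0},
  {"gripper": 1,"x": 1,"y": 0,"z": 0,"spin": 0},
  {"gripper": 1,"x": 1,"y": 0,"z": 0,"spin": 0},
  {"gripper": 1,"x": 1,"y": 0,"z": 0,"spin": 0},
  {"gripper": 1,"x": 1,"y": 0,"z": 0,"spin": 0},
  {"gripper": 1,"x": 1,"y": 0,"z": 0,"spin": 0},
  {"gripper": 1,"x": 1,"y": 0,"z": 0,"spin": 0},
  {"gripper": 1,"x": 1,"y": 0,"z": 0,"spin": 0},
  {"gripper": 1,"x": 1,"y": 0,"z": 0,"spin": 0},
  {"gripper": 1,"x": 0,"y": 0,"z": 0,"spin": 0},
])

```text
time: 11.15
eef_pos: [0.4267, -0.0742, 0.0843]
tcp_rot: [0.757, 0.653, 0.0, -0.0]
contact_force: [0.2, -0.5, 0.3]
opening: 0.004
finger_force: 0.5
```

```bash
python3 -c "from h import *; rack()"
```

```text
t 11.15 rack xy mm [-32.1 -10.7] z 84.3 toolx ang 81.61 F rack [ 0.24 -0.44] 0.27 open 0.004 q [-0.41 -0.05  2.27  0.    0.92 -0.26] tilt [-0.0002  0.0003]
```

Not on the stop yet, so I'll keep going slowly.

Request:
step_arm([
  {"gripper": 1,"x": 1,"y": 0,"z": 0,"spin": 0},
  {"gripper": 1,"x": 1,"y": 0,"z": 0,"spin": 0},
  {"gripper": 1,"x": 1,"y": 0,"z": 0,"spin": 0},
  {"gripper": 1,"x": 1,"y": 0,"z": 0,"spin": 0},
  {"gripper": 1,"x": 0,"y": 0,"z": 0,"spin": 0},
  {"gripper": 1,"x": 0,"y": 0,"z": 0,"spin": 0},
  {"gripper": 1,"x": 0,"y": 0,"z": 0,"spin": 0},
  {"gripper": 1,"x": 0,"y": 0,"z": 0,"spin": 0},
  {"gripper": 1,"x": 0,"y": 0,"z": 0,"spin": 0},
  {"gripper": 1,"x": 0,"y": 0,"z": 0,"spin": 0},
])

```text
time: 12.15
eef_pos: [0.4269, -0.0732, 0.0844]
tcp_rot: [0.756, 0.655, -0.003, 0.002]
contact_force: [-1.9, -12.3, -0.7]
opening: 0.001
finger_force: 6.4
```

```bash
python3 -c "from h import *; rack()"
```

```text
t 12.15 rack xy mm [-32.   -9.7] z 84.4 toolx ang 81.77 F rack [ -0.13 -12.49] -0.68 open 0.001 q [-0.4  -0.05  2.27 -0.01  0.92 -0.25] tilt [-0.0014 -0.0069]
```

The near panel is on its stop at 12 N. I'll back off, lift clear and check.

Request:
step_arm([
  {"gripper": 1,"x": -8,"y": 0,"z": 0,"spin": 0},
  {"gripper": 1,"x": 0,"y": 0,"z": -20,"spin": 0},
  {"gripper": 1,"x": 0,"y": 0,"z": -30,"spin": 0},
  {"gripper": 1,"x": 0,"y": 0,"z": -40,"spin": 0},
  {"gripper": 1,"x": 0,"y": 0,"z": -40,"spin": 0},
  {"gripper": 1,"x": 0,"y": 0,"z": -30,"spin": 0},
  {"gripper": 1,"x": 0,"y": 0,"z": 0,"spin": 0},
  {"gripper": 1,"x": 0,"y": 0,"z": 0,"spin": 0},
  {"gripper": 1,"x": 0,"y": 0,"z": 0,"spin": 0},
  {"gripper": 1,"x": 0,"y": 0,"z": 0,"spin": 0},
])

```text
time: 13.15
eef_pos: [0.4252, -0.0779, 0.2423]
tcp_rot: [0.757, 0.653, -0.001, -0.002]
contact_force: [1.0, -0.0, -0.4]
opening: -0.002
finger_force: 0.0
```

```bash
python3 - <<'E'
from h import *
rack()
c=read_camera("side"); cv2.imwrite("pics/side2.png",cv2.resize(c["color"][150:330,180:400,::-1],(733,600)))
W=world(c); C=c["color"].astype(int); x,y,z=[W[...,i] for i in range(3)]
m=(x>.35)&(x<.6)&(abs(y+.02)<.2)&(C[...,2]>C[...,0]+40)&(z>.071)&(z<.09)
k,lab,st,ce=cv2.connectedComponentsWithStats(m.astype(np.uint8))
for i in range(1,k):
    if st[i,4]>80:
        q=(W[lab==i][:,:2]-c0)@RM; print(ce[i].round(),st[i,4],(np.r_[q.min(0),q.max(0)]*1000).round(1))
E
```

```text
t 13.15 rack xy mm [-33.1 -14.6] z 242.3 toolx ang 81.6 F rack [1.  0.1] -0.4 open -0.002 q [-0.42 -0.27  2.14  0.    1.27 -0.27] tilt [-0.0037  0.002 ]
[287. 226.] 699 [-63.7  -3.2  -1.7  89.4]
[313. 257.] 819 [  6.4 -90.7  67.3   2. ]
```

View pics/side2.png

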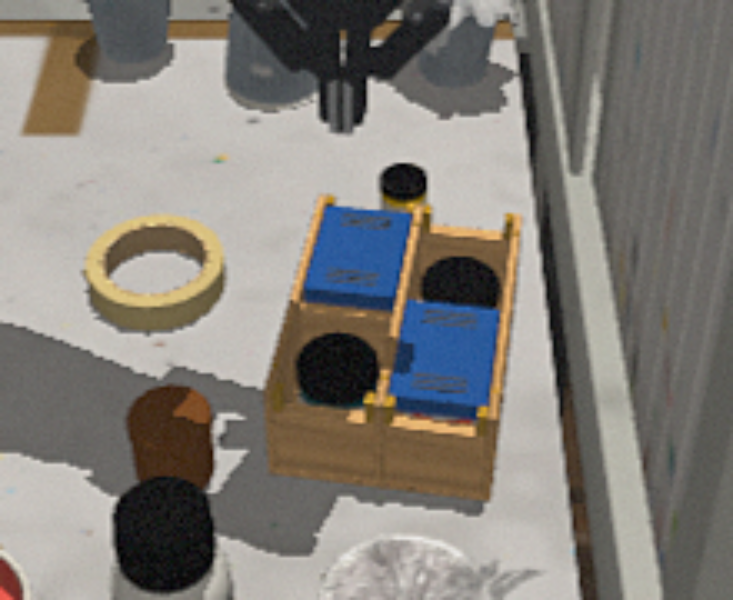

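Both panels are home: the near one at +y and the far one at −y. Both black lids, at crop pixels (338,370) and (460,283), stand open, and the gripper is clear.

```bash
python3 -c "from plant import *; print(sign_off())"
```

```text
the job is handed in; nothing more can be done
None
```

Both blue panels are pushed home over the white-lidded jars, the black-lidded jars stand open, and the job is handed in at about 13 s of the 42 s allowed; the hand-in gave no verdict.

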